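# Hook the sprung size gauge over a tile

## Robot

A 6-joint arm with a two-finger parallel gripper is mounted at the origin on the work surface. World frame = base frame: x ahead of the robot, y to its left, z up, the work surface at z = 0. Lengths are in m, angles in degrees, forces in N, time in s.
With the tool pointing down it reaches from about 0.275 to 0.875 m from the base axis. Payload 12.5 kg.
Tool frame: the origin (TCP) lies at the very end of the fingers, on their centre line; the grasp point (between the pads) lies 19 mm behind it; z points along the fingers, y is the line along which they close (so a half turn about z gives the same grasp; the last joint's range is limited). The gripper opens to 85 mm and grips with 20 to 120 N. Pads are 22 mm wide; open, the fingers measure 114 mm over their backs; the gripper's body (76 mm by 85 mm) begins 54 mm behind the grasp point. The pads swing forward as they close: fully open they stand 13 mm farther back than shut.
Start: joints at [59.381, 20.094, 94.641, -0, 65.266, -4.847], TCP at [0.239, 0.495, 0.231] pointing down, gripper open.
Joint ranges: [-157.81, 157.81], [-45, 120.19], [0.68, 151.7], [-89.99, 269.99], [4.06, 180], [-164.3, 164.3]. Speed limits (degrees/s): [127.2, 127.2, 159.86, 180, 180, 180].

## Interface

Orientations are given as [roll, pitch, yaw] about the fixed x, y, z axes, in that order (R = Rz(yaw) Ry(pitch) Rx(roll)).
In Python, from rig import arm, eyes, spotter gives the robot as it stands. Calls block until the motion is done:
- arm.move_pose(position, orientation): joint-space move of the TCP to a pose.
- arm.move_straight(position, frame=None, feed=0.15): straight line of the TCP; frame=None keeps the orientation; feed is the mean speed in m/s.
- arm.goto_joints(angles): joint-space move.
- arm.ungrasp() and arm.gripper_close(effort=None): open the fingers fully, or close them until they stop; effort is the grip in N (None keeps the last).
- arm.sleep(seconds).
- arm.inverse_kinematics(position, orientation): joint angles nearest the present ones, or None.
- eyes.get_image(name): name is "scene" or "side" or "wrist"; returns the picture (400x640x3 uint8, blue, green, red); there is no depth.
- eyes.calibration(name): a dict with "fx", "fy", "cx", "cy" (pixels), "k1" (the pictures are not rectified: a ray, as slopes to the right and down, at radius r is drawn at 1 + k1 r^2 times it, then the intrinsics apply), "extrinsics" (4x4, takes a point from world to camera coordinates); the wrist camera has in their place "tool_from_camera" (4x4, takes a point from camera to tool coordinates, whose origin is the TCP and whose axes are the flange's). Camera axes: x right, y down, z forward; pixel columns grow to the right and rows downward; lengths in m; the calibration is good to about 2 mm. A picture is of the moment at which its call begins: read the wrist's pose just before it. calibration takes no time and is no camera call.
A pose or a line that the arm cannot do raises arm.IKError and nothing moves.
- arm.hand_in(): hands the job in; it is judged then, once.
Trained networks look in the newest picture that a camera, given by its name, has taken for a name from the list of things; names that differ only in an ending like _2 or _b are one class to them, and where a whole thing is asked for, a point or a joint stands for the part that bears it (a point fixed in the world has none). Each returns a list of dicts, best first, with "p" (0 to 1); they miss things now and then, are a little off and sometimes report something else, mostly with a low value. They report only what shows in the picture. A call takes as long as a camera call. They do not tell look-alikes from the thing itself.
- spotter.masks_of(camera, thing): "region" (400x640 bool, what is visible of it) and "extent" ([left, top, width, height] in pixels, round what is visible of it).
- spotter.tip_of(camera, thing): "position" ([column, row] in pixels: a listed point, or the origin of a listed thing).
Readings, each from a call of its own:
- arm.read_time_s(): time.
- arm.read_joint_positions(): joint angles.
- arm.read_qvel(): joint speeds.
- arm.read_joint_torque(): joint torques, N m.
- arm.read_position(): TCP position.
- arm.read_tool_rot(): TCP orientation.
- arm.read_ft_force(): force on the tool from outside, world axes, zero at the start.
- arm.read_moment(): the same for the moment, N m.
- arm.read_finger_gap(): opening from 0.0 (shut) to 1.0 (fully open).
- arm.read_grasp_force(): force on a finger pad.
Only numpy, scipy, OpenCV 4.12 (cv2) and the standard library are available. Lean on these libraries where they do the work, as an engineer would, in place of code of your own. Each camera call takes 0.05 s, during which the arm holds its last target. There are 200 camera calls.

## Task

Check the loose tile for size on the sprung gauge: take the red tab from under the jar shelf, lift the hook over the tile and draw it out until its pointer is over the yellow stretch of the scale, not beyond it into the red. Then lower the hook behind the tile's far edge and ease it back, never letting it snap, so that the spring holds the tile tight and flush against the steel fence with the hook fully down; let go. Do not bump the jar shelf or disturb the other things on the table.

Things in the scene. Friction and masses are not known exactly. Their poses are not given: they have to be found in the camera images.
- gauge: Fixed grey base plate, 560 long (its x -320 to 240) x 190 x 8 mm. Origin on the table top in the plane of the fence face, midway across; +x is the pull-out direction, z up. Fence: two steel blocks, x -14 to 0, y 25 to 70 mm on either side, tops at z = 30 mm; the hook parks in the gap between them, behind the face.
- yellow_mark (a point): Middle of the yellow stretch of the scale strip on the base plate (gauge x = 177, y = 78, z = 9 mm). Along gauge x the strip is white, then yellow from 166 to 188 mm, then red from 188 to 218 mm.
- tube (a joint): Tilt of the green spring tube (26 mm diameter, 235 long), hinged on a crosswise (y) axis at gauge x = -280, z = 35 mm. 0 = level, lying on its rest (hook fully down); grows to 0.16 rad as the front is lifted; it falls back by its own weight (about 2 N at the tab).
- blade (a joint): Draw of the flat steel blade (16 x 4 mm) out of the tube, m: 0 = fully in, stop at 0.24. A spring pulls it in, 4 N at 0 rising evenly to 12 N at 0.22. The hook's inner face and pointer stand at gauge x = -0.030 + draw: the yellow stretch is draw 0.196 to 0.218; with a tile tight against the fence the draw is 0.170.
- hook: Dark steel hook plate on the blade's outer end. Origin at its inner face (facing the fence) on the blade's centre line, 35 mm above the table when level; +x outward. Plate: x 0 to 8, y +-20, z -23 to 2 mm: its foot is 12 mm above the table when down and must rise at least 10 mm to pass over the tile. A thin red pointer runs to y = 83 mm, its tip bent down over the scale.
- hook_grip (a point): Grip point in the red upright tab on top of the hook, 65 mm above the table when level, 4 mm outward of the hook's inner face, in mid thickness. The tab is 30 mm long (gauge x), 12 mm thick (gauge y: close on it this way) and stands from 37 to 85 mm above the table.
- tile: Loose cream tile with a leaf pattern, 140 (its x) x 100 (y) x 14 mm, about 0.4 kg, lying on the gauge's base plate just outward of the fence, its x roughly along the gauge's x. Origin at the centre of its underside (8 mm above the table).
- rack: Fixed wooden jar shelf over the gauge, same origin and axes as the gauge. Board x -180 to -30, y +-130 mm, underside at z = 170 mm, 14 mm thick, jars and a back board on it; four 18 mm posts at x -165 and -50, y +-118. It hangs over the parked tab: the tool must lean outward (to gauge +x) by 30 to 45 degrees to take it.
- jar_red: Bystander: red jar, 60 mm diameter, 75 mm tall; origin under its centre.
- jar_blue: Bystander: blue jar, 64 mm diameter, 85 mm tall; origin under its centre.
- brush: Bystander: brush, 190 mm long, lying along its x.
- offcut: Bystander: blue-green piece of tile, 90 x 70 x 14 mm; origin under its centre.
- spatula: Bystander: spatula, 200 mm long, lying along its x.
- mug: Bystander: blue mug, 80 mm diameter, 90 mm tall; origin under its centre.
Things that resemble listed ones, but are neither listed nor needed, are in the scene too. Of the things that look like the tile, the middle-sized one is meant.

How it is judged:
By the outcome, as a careful person would: the job done as asked, in the order asked, and still so for the second after the job is handed in, with the robot touching nothing.
It also fails if it takes over 45 s, if anything falls off the work surface, if the arm or the gripper's body presses on something with over 40 N, if the wrist force passes 120 N, or if a joint passes its speed limit or range.

## Working session

There is one attempt and no reset: what is moved stays moved. The work goes in short steps, each a Python script; the robot and the scene stay as the last script left them, time stands still between calls to the robot, and variables do not carry over. Pictures are saved under pics/ and viewed, at most 10 in all, crops included, and the job is handed in when it is done.

```bash
mkdir -p pics; ls
cat > h.py <<'E'
import numpy as np, cv2
from rig import arm, eyes, spotter
from scipy.spatial.transform import Rotation as R
def ray(cam,px,T_wc=None):
    c=eyes.calibration(cam)
    d=np.array([(px[0]-c['cx'])/c['fx'],(px[1]-c['cy'])/c['fy']])
    u=d.copy()
    for _ in range(20): u=d/(1+c['k1']*(u@u))
    E=np.linalg.inv(np.array(c['extrinsics'])) if T_wc is None else T_wc
    v=E[:3,:3]@np.array([u[0],u[1],1]); return E[:3,3],v/np.linalg.norm(v)
def onz(cam,px,z,T=None):
    o,v=ray(cam,px,T); return o+v*(z-o[2])/v[2]
def tri(rs):
    A=sum(np.eye(3)-np.outer(v,v) for o,v in rs); b=sum((np.eye(3)-np.outer(v,v))@o for o,v in rs)
    p=np.linalg.solve(A,b); return p,[np.linalg.norm(np.cross(p-o,v)) for o,v in rs]
def proj(cam,P,T_wc=None):
    c=eyes.calibration(cam); E=np.array(c['extrinsics']) if T_wc is None else np.linalg.inv(T_wc)
    q=E[:3,:3]@np.array(P)+E[:3,3]; u=q[:2]/q[2]; u=u*(1+c['k1']*(u@u))
    return np.array([c['fx']*u[0]+c['cx'],c['fy']*u[1]+c['cy']])
def wristT():
    T=np.eye(4); T[:3,3]=arm.read_position(); T[:3,:3]=R.from_euler('xyz',arm.read_tool_rot(),degrees=True).as_matrix()
    return T@np.array(eyes.calibration('wrist')['tool_from_camera'])
E
python3 - <<'E'
from h import *
print(arm.read_time_s(),arm.read_tool_rot(),arm.read_ft_force())
for n in ['scene','side','wrist']:
    cv2.imwrite(f'pics/{n}0.png',eyes.get_image(n))
    if n!='wrist':
        E=np.linalg.inv(np.array(eyes.calibration(n)['extrinsics'])); print(n,E[:3,3],E[:3,2])
    for t in ['yellow_mark','hook_grip','hook','tile','gauge','rack','offcut']:
        print(n,t,[(np.round(d['position'],1).tolist(),round(d['p'],2)) for d in spotter.tip_of(n,t)][:5])
print(arm.read_time_s())
E
```

```text
pics
0.0 [-1.79931590e+02 -5.62328147e-03  1.54226924e+02] [ 0.81665722 -0.03324869  0.98464343]
scene [ 1.33055255 -0.40186162  0.85847888] [-0.69277822  0.32367423 -0.64443256]
scene yellow_mark [([320.1, 252.6], 0.78), ([282.4, 211.7], 0.74)]
scene hook_grip [([363.8, 204.9], 0.48)]
scene hook [([365.9, 210.4], 0.6)]
scene tile [([212.4, 195.5], 0.84), ([359.0, 178.3], 0.64), ([338.6, 228.4], 0.61)]
scene gauge [([358.7, 221.7], 0.78)]
scene rack [([283.4, 211.4], 0.18)]
scene offcut [([265.9, 253.3], 0.58)]
side [-0.0904694  -0.9327954   1.25526957] [ 0.36426111  0.58273253 -0.72645484]
side yellow_mark [([274.1, 220.3], 0.72), ([361.6, 218.2], 0.63)]
side hook_grip [([306.5, 181.3], 0.52)]
side hook [([308.4, 184.4], 0.57), ([364.4, 259.5], 0.33)]
side tile [([245.1, 204.4], 0.9), ([323.6, 207.5], 0.76), ([277.1, 336.1], 0.76), ([365.8, 259.8], 0.28)]
side gauge [([310.8, 194.6], 0.62)]
side rack []
side offcut [([362.9, 257.6], 0.94)]
wrist yellow_mark []
wrist hook_grip []
wrist hook []
wrist tile [([181.4, 306.6], 0.95)]
wrist gauge []
wrist rack []
wrist offcut []
1.2
```

View pics/scene0.png

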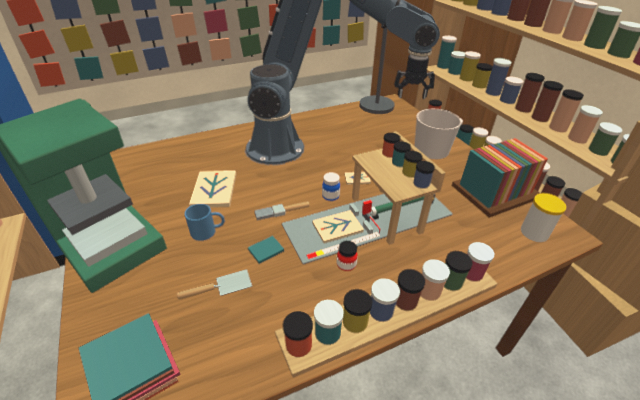

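View pics/side0.png

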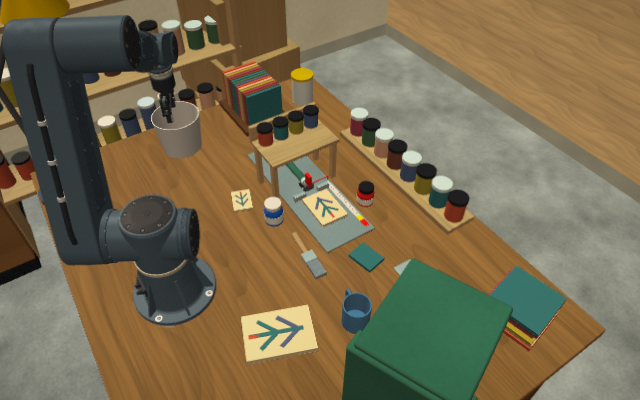

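Scene: three tile look-alikes: large at (212,188), small at (358,178), middle-sized on the gauge plate at (338,227). The last fits the description (middle-sized, on the base plate by the fence). I'll confirm this in an enlarged crop and measure.

Run:
```python
from h import *
a=cv2.imread('pics/scene0.png')[160:280,270:460]; b=cv2.imread('pics/side0.png')[130:255,230:390]
a=cv2.resize(a,None,fx=4,fy=4,interpolation=cv2.INTER_CUBIC); b=cv2.resize(b,None,fx=4,fy=4,interpolation=cv2.INTER_CUBIC)
cv2.imwrite('pics/ca.png',a);cv2.imwrite('pics/cb.png',b)
for n,p,q in [('hook_grip',(363.8,204.9),(306.5,181.3)),('hook',(365.9,210.4),(308.4,184.4)),('tile',(338.6,228.4),(323.6,207.5)),('ym',(320.1,252.6),(361.6,218.2)),('gauge',(358.7,221.7),(310.8,194.6))]:
    P,e=tri([ray('scene',p),ray('side',q)]); print(n,P.round(4),np.round(e,4))
for cam in ['scene','side']:
    for t in ['tile','gauge']:
        eyes.get_image(cam)
        for d in spotter.masks_of(cam,t)[:3]:
            cs,_=cv2.findContours(d['region'].astype(np.uint8),0,2); c=max(cs,key=cv2.contourArea)
            z=.022 if t=='tile' else .008
            Q=np.array([onz(cam,x[0],z)[:2] for x in c.astype(float)],np.float32)
            print(cam,t,d['p'],d['extent'],cv2.minAreaRect(Q))
```

```text
hook_grip [0.5497 0.1232 0.0609] [0.0006 0.0006]
hook [0.5583 0.1269 0.0405] [0.0025 0.0025]
tile [0.5609 0.0294 0.0023] [0.0017 0.0017]
ym [ 0.6396 -0.078   0.0063] [0.0042 0.0042]
gauge [0.558  0.1069 0.001 ] [0.002 0.002]
scene tile 0.68 [186.2, 173.5, 50.9, 38.8] ((0.21195992827415466, -0.3053768277168274), (0.1441790610551834, 0.2207593023777008), 69.83454895019531)
scene tile 0.59 [311.8, 209.9, 48.0, 34.9] ((0.5691412687301636, 0.01849854737520218), (0.14475108683109283, 0.10952494293451309), 86.38977813720703)
scene tile 0.55 [358.8, 201.7, 13.9, 18.2] ((0.5372321009635925, 0.14430391788482666), (0.029482241719961166, 0.09954935312271118), 53.397037506103516)
scene gauge 0.62 [281.5, 195.6, 174.4, 65.6] ((0.5669576525688171, 0.05600428581237793), (0.3976441025733948, 0.1940181851387024), 89.54710388183594)
scene gauge 0.52 [247.0, 239.6, 37.9, 23.8] ((0.5548886656761169, -0.2217271625995636), (0.08493295311927795, 0.09538988769054413), 11.737162590026855)
side tile 0.95 [303.9, 190.2, 41.3, 35.0] ((0.5530138611793518, 0.015672653913497925), (0.14841264486312866, 0.10681373625993729), 88.49993133544922)
side tile 0.86 [233.6, 193.4, 18.2, 21.4] ((0.33110982179641724, 0.200131356716156), (0.09882565587759018, 0.06524235010147095), 69.92526245117188)
side tile 0.75 [241.9, 305.2, 77.3, 57.4] ((0.18377453088760376, -0.3085043728351593), (0.1514659821987152, 0.1971169412136078), 69.42655181884766)
side gauge 0.93 [248.1, 152.7, 125.0, 98.3] ((0.5548750758171082, 0.07615405321121216), (0.43734607100486755, 0.19531312584877014), 89.78244018554688)
side gauge 0.19 [392.2, 259.9, 14.7, 15.4] ((0.6228612661361694, -0.3167998492717743), (0.030695192515850067, 0.053304776549339294), 86.81449127197266)
```

View pics/ca.png

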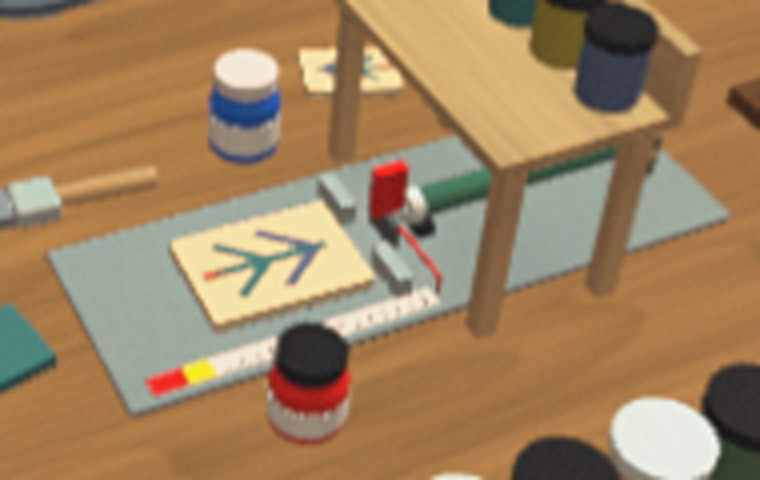

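View pics/cb.png

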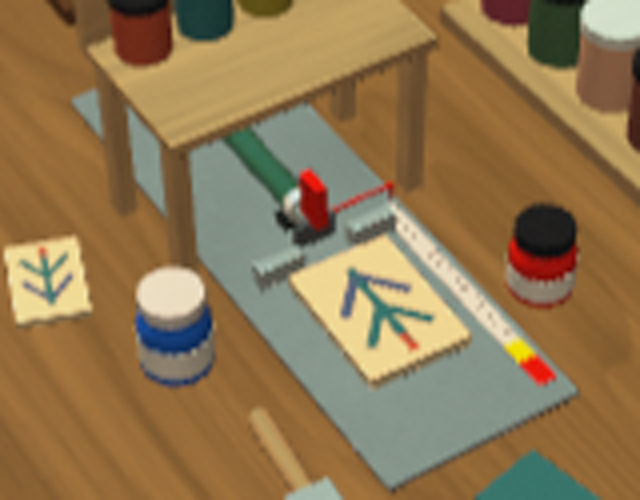

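Crops: the tile on the plate, crop (270,262), sits against the two steel fence blocks and is the middle-sized one, so it's confirmed. The red tab is at crop a (390,190), and yellow is at crop a (200,372) and crop b (521,352). Next I'll fit the gauge pose.

```bash
cat > fit.py <<'E'
from h import *
from scipy.optimize import least_squares
S=lambda x,y:(x/4+270,y/4+160)
D=lambda x,y:(x/4+230,y/4+130)
obs=[('scene',S(50,257),(240,-95,8)),('scene',S(138,412),(240,95,8)),('scene',S(727,213),(-320,95,8)),('scene',S(200,372),(177,78,9)),('scene',S(148,385),(218,78,9)),
('side',D(392,488),(240,-95,8)),('side',D(577,390),(240,95,8)),('side',D(521,352),(177,78,9)),('side',D(543,373),(212,78,9)),('side',D(75,98),(-320,-95,8)),
('scene',(363.8,204.9),(-26,0,65)),('side',(306.5,181.3),(-26,0,65))]
def W(p,q):
    q=np.array(q)/1000; c,s=np.cos(p[2]),np.sin(p[2]); return np.array([p[0]+c*q[0]-s*q[1],p[1]+s*q[0]+c*q[1],q[2]])
f=lambda p:np.concatenate([proj(c,W(p,q))-px for c,px,q in obs])
r=least_squares(f,[.56,.1,-1.5],loss='soft_l1')
E
python3 - <<'E'
from fit import *
print(r.x,np.degrees(r.x[2])); print(f(r.x).reshape(-1,2).round(1).tolist())
p=r.x
print('grip',W(p,(-26,0,65)),'ym',W(p,(177,78,9)))
c,s=np.cos(p[2]),np.sin(p[2])
for P in [(0.5691,.0185),(.553,.0157)]:
    d=np.array(P)-p[:2]; print('tile in gauge',c*d[0]+s*d[1],-s*d[0]+c*d[1])
for t in ['jar_red','jar_blue','brush']:
    a=spotter.tip_of('side',t); 
    for d in a[:1]:
        P=onz('side',d['position'],0)[:2]; d=P-p[:2]; print(t,P,'gauge',c*d[0]+s*d[1],-s*d[0]+c*d[1])
print(np.array(eyes.calibration('wrist')['tool_from_camera']).round(3))
from scipy.spatial.transform import Rotation as R
gx=np.array([c,s,0]);gy=np.array([-s,c,0]);
for sg in (1,-1):
  for tilt,dr,lean in [(0,0,42),(.08,0,42),(.08,.207,42),(0,.17,42),(0,0,38)]:
    a=np.radians(lean)-tilt
    z=-np.sin(a)*gx-np.cos(a)*np.array([0,0,1]); y=sg*gy; x=np.cross(y,z)
    o=R.from_matrix(np.c_[x,y,z]).as_euler('xyz',degrees=True)
    g=W(p,(-26+dr*1000,0,68))+.019*z
    for e in (0,-.12):
        q=arm.inverse_kinematics((g+e*z).tolist(),o.tolist()); print(sg,tilt,dr,e,None if q is None else np.round(q,0))
E
```

```text
[ 0.55931894  0.10060859 -1.57272859] -90.11071074335278
[[-2.1, -1.9], [-2.3, -0.2], [0.1, -1.0], [-0.8, -0.8], [-0.2, 0.1], [-0.2, -0.6], [1.1, -0.8], [-0.3, -1.3], [0.4, 0.0], [-1.9, -0.0], [2.4, 0.7], [1.7, -2.6]]
grip [0.55936918 0.12660854 0.065     ] ym [ 0.63697678 -0.0765418   0.009     ]
tile in gauge 0.08208953482999928 0.009939697797961661
tile in gauge 0.08492063908204447 -0.0061548618019171665
jar_red [ 0.70846366 -0.00996771] gauge 0.11028790739026223 0.1493581089466693
jar_blue [0.3994107  0.06948099] gauge 0.03143652023199722 -0.15984779591288784
brush [ 0.40374317 -0.11170146] gauge 0.21261026755946408 -0.15516524248507918
[[ 0.001 -0.95  -0.312  0.082]
 [ 1.     0.001 -0.     0.   ]
 [ 0.    -0.312  0.95  -0.142]
 [ 0.     0.     0.     1.   ]]
1 0 0 0 [ -9.  42. 101.  51.  58. -45.]
1 0 0 -0.12 [-17.  34.  98.  43.  69. -40.]
1 0.08 0 0 [ -7.  40. 101.  47.  55. -41.]
1 0.08 0 -0.12 [-14.  32.  98.  40.  67. -36.]
1 0.08 0.207 0 [-27.  43.  94.  36.  67. -49.]
1 0.08 0.207 -0.12 [-33.  38.  87.  31.  79. -45.]
1 0 0.17 0 [-25.  44.  95.  41.  68. -50.]
1 0 0.17 -0.12 [-32.  39.  89.  35.  80. -47.]
1 0 0 0 [ -7.  40. 101.  48.  55. -41.]
1 0 0 -0.12 [-15.  32.  98.  40.  67. -37.]
-1 0 0 0 [ -9.  42. 101.  51.  58. 135.]
-1 0 0 -0.12 [-17.  34.  98.  43.  69. 140.]
-1 0.08 0 0 [ -7.  40. 101.  47.  55. 139.]
-1 0.08 0 -0.12 [-14.  32.  98.  40.  67. 144.]
-1 0.08 0.207 0 [-27.  43.  94.  36.  67. 131.]
-1 0.08 0.207 -0.12 [-33.  38.  87.  31.  79. 135.]
-1 0 0.17 0 [-25.  44.  95.  41.  68. 130.]
-1 0 0.17 -0.12 [-32.  39.  89.  35.  80. 133.]
-1 0 0 0 [ -7.  40. 101.  48.  55. 139.]
-1 0 0 -0.12 [-15.  32.  98.  40.  67. 143.]
```

```bash
cat > g.py <<'E'
from fit import *
P0=r.x.copy()
def pose(dr,tilt,lean=42,back=0,h=.068,p=None,dx=0,dy=0):
    """TCP pose gripping the tab at draw dr, tilt; dx,dy: gauge-frame correction"""
    p=P0 if p is None else p
    c,s=np.cos(p[2]),np.sin(p[2]); gx=np.array([c,s,0]);gy=np.array([-s,c,0]);u=np.array([0,0,1.])
    a=np.radians(lean)-tilt
    z=-np.sin(a)*gx-np.cos(a)*u; y=-gy; x=np.cross(y,z)
    lx,lz=.254+dr,h-.035
    X=-.280+lx*np.cos(tilt)-lz*np.sin(tilt)+dx; Z=.035+lx*np.sin(tilt)+lz*np.cos(tilt)
    g=np.array([p[0],p[1],0])+X*gx+dy*gy+Z*u+(.019-back)*z
    return g.tolist(),R.from_matrix(np.c_[x,y,z]).as_euler('xyz',degrees=True).tolist()
E
python3 - <<'E'
from g import *
arm.move_straight([.239,.495,.40],feed=.3)
pos,o=pose(0,0,back=.14)
q=arm.inverse_kinematics([pos[0],pos[1]-.1,.40],o); print(q)
arm.move_pose([pos[0],pos[1]-.1,.40],o); print(arm.read_time_s(),arm.read_joint_positions())
arm.move_straight(pos,feed=.25); print(arm.read_time_s(),pos,arm.read_position())
T=wristT(); cv2.imwrite('pics/w1.png',eyes.get_image('wrist'))
for t in ['hook_grip','hook','tile','gauge']:
    print(t,[(np.round(d['position'],1).tolist(),round(d['p'],2)) for d in spotter.tip_of('wrist',t)][:3])
for n,q in [('grip',(-26,0,65)),('tile?',(80,0,8)),('hook',(-30,0,35)),('gauge',(0,0,0))]: print(n,proj('wrist',W(P0,q),T))
np.save('T1.npy',T); print(arm.read_time_s())
E
```

```text
[-26.91857792  21.52931167  78.34064115  37.30290733  99.7835848
 153.16254632]
4.8 [-26.85416143  21.5280032   78.34950882  37.30051068  99.7779171
 153.13048691]
6.0 [0.5592127329483049, 0.045643886961371366, 0.15792052388276473] [0.55977554 0.04525166 0.15897218]
hook_grip [([321.7, 191.4], 0.72)]
hook [([325.6, 167.9], 0.61)]
tile [([497.3, 181.8], 0.76), ([327.4, 47.3], 0.56)]
gauge [([326.8, 120.1], 0.91)]
grip [322.49883751 190.24391913]
tile? [322.34457732  41.72813148]
hook [322.59242119 165.77037783]
gauge [322.61530532 116.24805518]
6.25
```

View pics/w1.png

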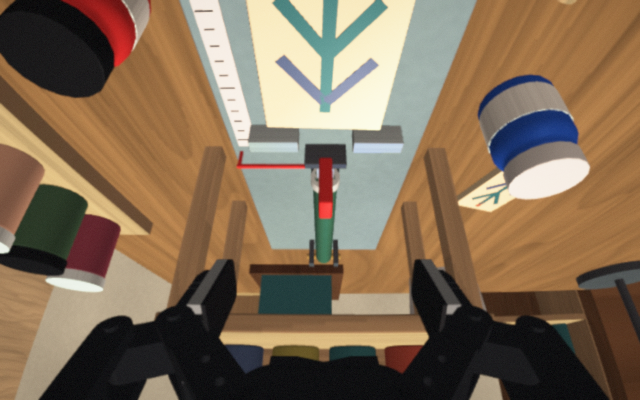

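Wrist view: the tab is at (326,185), centred between the fingers, with the fence at (275,138) and (377,138), and the path is clear. I'll approach, then grip.

Run:
```python
from g import *
pos,o=pose(0,0,dy=-.0015); f0=np.array(arm.read_ft_force())
arm.move_straight(pos,o,feed=.12); print(arm.read_time_s(),np.array(pos).round(4),arm.read_position(),f0,arm.read_ft_force())
arm.gripper_close(effort=60); print(arm.read_finger_gap(),arm.read_grasp_force(),arm.read_ft_force(),arm.read_time_s())
eyes.get_image('wrist'); 
cv2.imwrite('pics/w2.png',eyes.get_image('wrist'))
```

```text
7.5667 [0.5579 0.1393 0.0539] [0.55830607 0.13892255 0.0543714 ] [ 0.63530374 -0.12976525  0.16142715] [ 0.10941341 -0.43373599 -0.70118066]
0.12944493843985572 58.93759489059448 [ 5.2167695  -0.54648737 -0.99502766] 8.2333
```

View pics/w2.png

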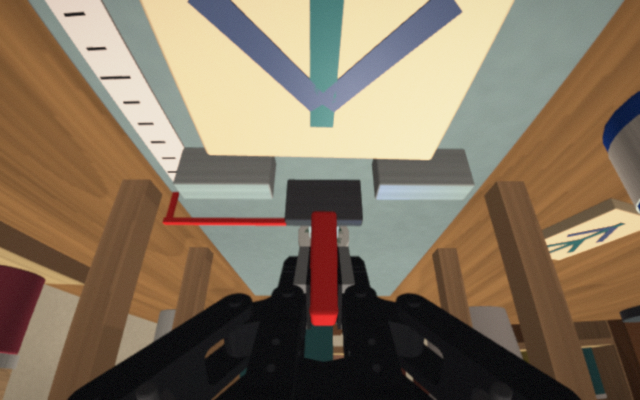

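Run:
```python
from g import *
F=lambda:np.round(arm.read_ft_force(),1)
D=-.0008
for t in (.03,.06,.08):
    arm.move_straight(*pose(0,t,dy=D),feed=.05); print(t,F(),arm.read_position(),arm.read_finger_gap())
for d in (.05,.13,.190,.206):
    arm.move_straight(*pose(d,.08,dy=D),feed=.08); print(d,F(),arm.read_finger_gap(),arm.read_time_s())
T=wristT(); cv2.imwrite('pics/w3.png',eyes.get_image('wrist')); np.save('T3.npy',T)
cv2.imwrite('pics/side3.png',eyes.get_image('side')); im=eyes.get_image('scene')
b=cv2.resize(cv2.imread('pics/side3.png')[150:260,270:400],(520,440),interpolation=cv2.INTER_CUBIC)
b2=cv2.resize(im[180:280,260:400],(560,400),interpolation=cv2.INTER_CUBIC)
w=cv2.resize(cv2.imread('pics/w3.png'),(480,300))
c=np.zeros((600,800,3),np.uint8); c[:300,:480]=w; c[300:,:400]=cv2.resize(b,(400,300)); c[300:,400:]=cv2.resize(b2,(400,300)); cv2.imwrite('pics/m3.png',c)
```

```text
0.03 [ 2.7 -2.4 -1.2] [0.55874664 0.13984181 0.06114861] 0.12958405948418855
0.06 [ 3.2 -3.1 -1.9] [0.5587332  0.14069466 0.06816269] 0.13710245104755214
0.08 [ 3.9 -3.3 -1.5] [0.55873599 0.14141272 0.07288047] 0.13135224946237709
0.05 [ 5.   5.  -2.7] 0.13191058881209214 9.95
0.13 [ 1.7  8.4 -3.7] 0.13066367675154608 11.1
0.19 [ 0.4 10.5 -4.3] 0.12704793133054632 12.0
0.206 [-0.2 10.6 -4.9] 0.13219640480365466 12.35
```

View pics/m3.png

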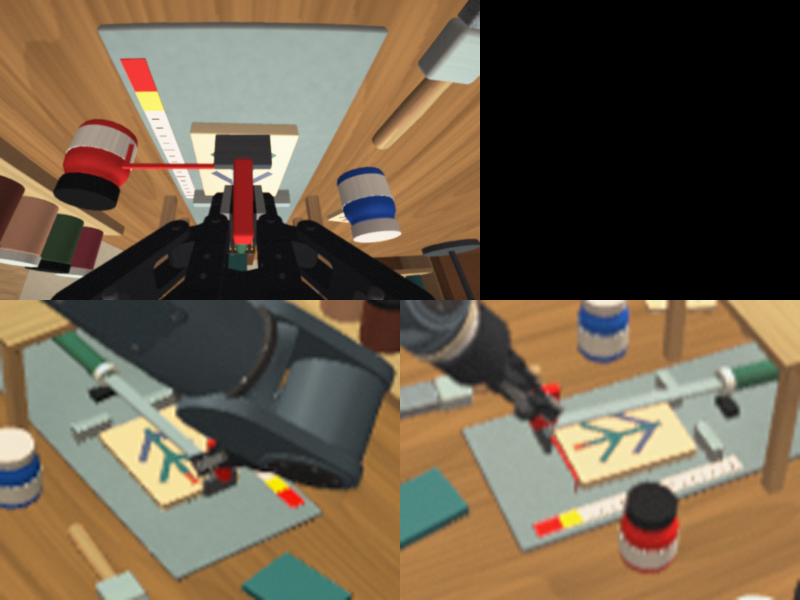

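The hook is raised over the tile, the draw is ~0.206 and the force matches the spring. The tab hasn't slipped in the pads. Next I'll lower it behind the far edge.

Run:
```python
from g import *
F=lambda:np.round(arm.read_ft_force(),1)
D=-.0008
for t in (.055,.03,.015,.005,0):
    arm.move_straight(*pose(.207,t,dy=D),feed=.05); print(t,F(),arm.read_finger_gap(),np.round(arm.read_position(),4),np.round(pose(.207,t,dy=D)[0],4),arm.read_time_s())
    if F()[2]>9: break
T=wristT(); np.save('T4.npy',T); cv2.imwrite('pics/w4.png',eyes.get_image('wrist'))
im=eyes.get_image('scene'); w=cv2.imread('pics/w4.png')
c=np.zeros((600,800,3),np.uint8); c[:300,:480]=cv2.resize(w,(480,300)); c[300:,400:]=cv2.resize(im[190:280,270:390],(400,300),interpolation=cv2.INTER_CUBIC)
c[300:,:400]=cv2.resize(w[60:270,140:420],(400,300)); cv2.imwrite('pics/m4.png',c)
```

```text
0.055 [ 0.1 12.2 -3. ] 0.1318694680460269 [ 0.5568 -0.0639  0.0773] [ 0.5582 -0.066   0.0785] 12.875
0.03 [ 0.4 11.  -3.4] 0.13070716445037875 [ 0.5568 -0.0648  0.0662] [ 0.5582 -0.0669  0.0673] 13.25
0.015 [ 0.2 11.2 -2.9] 0.1303031530754792 [ 0.5568 -0.0652  0.0595] [ 0.5582 -0.0673  0.0606] 13.5333
0.005 [ 0.3 11.5 -2. ] 0.13041757375816268 [ 0.5568 -0.0654  0.0551] [ 0.5582 -0.0676  0.0561] 13.7833
0 [-1.7 10.9  4.3] 0.13128368362776732 [ 0.5569 -0.0655  0.0538] [ 0.5582 -0.0677  0.0539] 14.0333
```

View pics/m4.png

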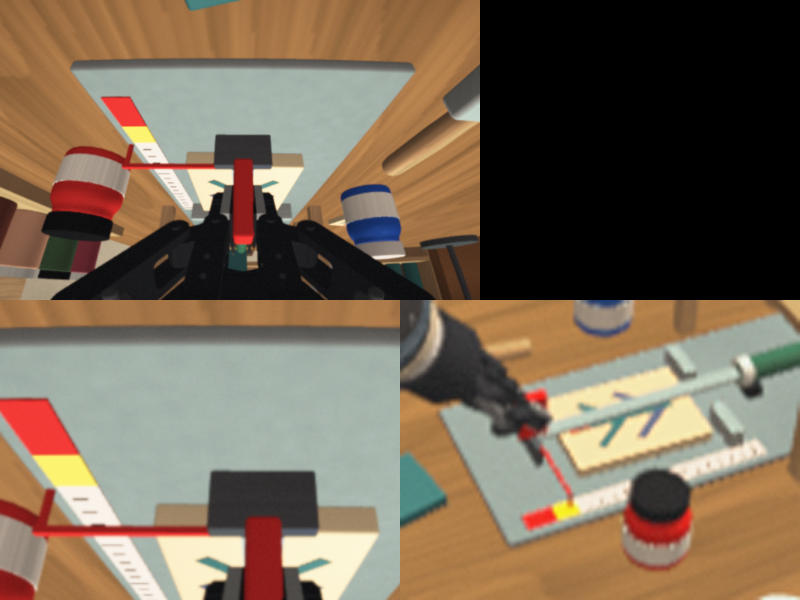

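The hook is down behind the far edge, resting (+4 N), with the pointer at (572,500) over yellow at (566,510). I'll nudge it 2 mm nearer mid-yellow, then ease it back while watching force.

Run:
```python
from g import *
F=lambda:np.round(arm.read_ft_force(),1)
D=-.0008; y0=.1389
draws=[.2095,.195,.185,.180]+list(np.arange(.178,.160,-.001))
for d in draws:
    arm.move_straight(*pose(d,.0015,dy=D),feed=.04); f=F(); print(round(d,4),f,round(y0-arm.read_position()[1],4),arm.read_time_s())
    if d<.18 and f[1]<1.5: break
T=wristT(); cv2.imwrite('pics/w5.png',eyes.get_image('wrist'))
im=eyes.get_image('scene'); w=cv2.imread('pics/w5.png')
c=np.zeros((600,800,3),np.uint8); c[:300,:480]=cv2.resize(w,(480,300)); c[300:,400:]=cv2.resize(im[190:280,270:390],(400,300),interpolation=cv2.INTER_CUBIC)
c[300:,:400]=cv2.resize(w[120:330,180:460],(400,300)); cv2.imwrite('pics/m5.png',c)
```

```text
0.2095 [-0.8 11.1 -1. ] 0.2069 14.3833
0.195 [-0.4 10.8 -0.4] 0.1923 14.8917
0.185 [-0.3  9.8 -0.2] 0.1824 15.2917
0.18 [ 0.3  9.9 -0.4] 0.1775 15.5667
0.178 [ 0.  10.  -0.5] 0.1756 15.8167
0.177 [ 0.7  8.9 -1.4] 0.1747 16.0667
0.176 [ 0.   8.6 -0.9] 0.1738 16.3167
0.175 [-0.3  8.8 -0.3] 0.1728 16.5667
0.174 [ 0.6  9.4 -0.4] 0.1718 16.8167
0.173 [ 0.8  9.1 -1.9] 0.1708 17.0667
0.172 [ 0.1  8.1 -0.8] 0.1701 17.3167
0.171 [-3.9  3.3 -2.4] 0.17 17.5667
0.17 [-4.9 -2.1 -1.6] 0.1699 17.8167
```

View pics/m5.png

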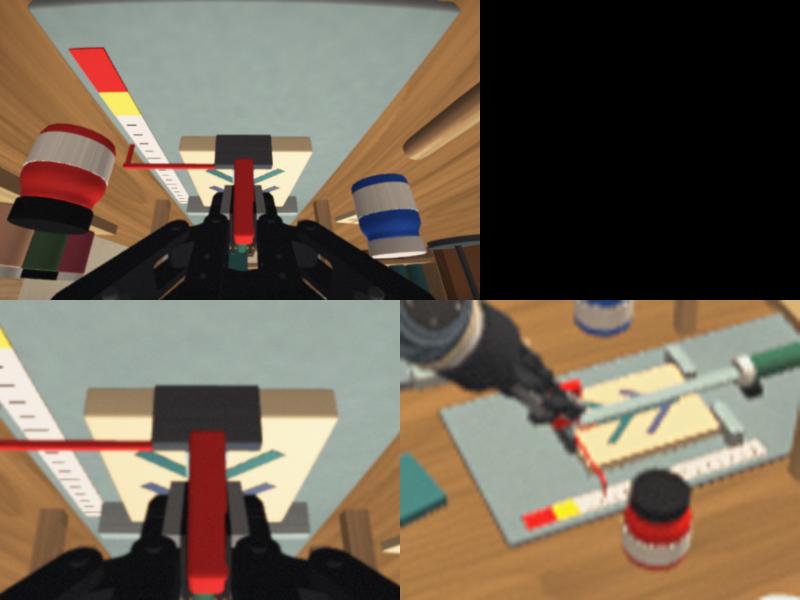

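The draw stopped at 0.170 and the spring load moved to the tile, so it's seated square. I'll release, back off and check.

Run:
```python
from g import *
arm.ungrasp(); print(np.round(arm.read_ft_force(),1))
arm.move_straight(*pose(.170,0,dy=-.0008,back=.13),feed=.12); print(np.round(arm.read_ft_force(),1))
p=arm.read_position(); w=eyes.get_image('wrist')
arm.move_straight([p[0],p[1]-.08,.40],feed=.25); print(arm.read_time_s())
im=eyes.get_image('scene'); s=eyes.get_image('side')
c=np.zeros((600,800,3),np.uint8); c[:300,:400]=cv2.resize(w[0:240,160:480],(400,300)); c[300:,400:]=cv2.resize(im[190:280,270:390],(400,300),interpolation=cv2.INTER_CUBIC)
c[300:,:400]=cv2.resize(s[150:240,270:390],(400,300),interpolation=cv2.INTER_CUBIC);c[:300,400:]=cv2.resize(im[80:380,120:520],(400,300)); cv2.imwrite('pics/m6.png',c)
```

```text
[-0.1 -0.2 -0.6]
[0.5 0.1 0.3]
21.1083
```

View pics/m6.png

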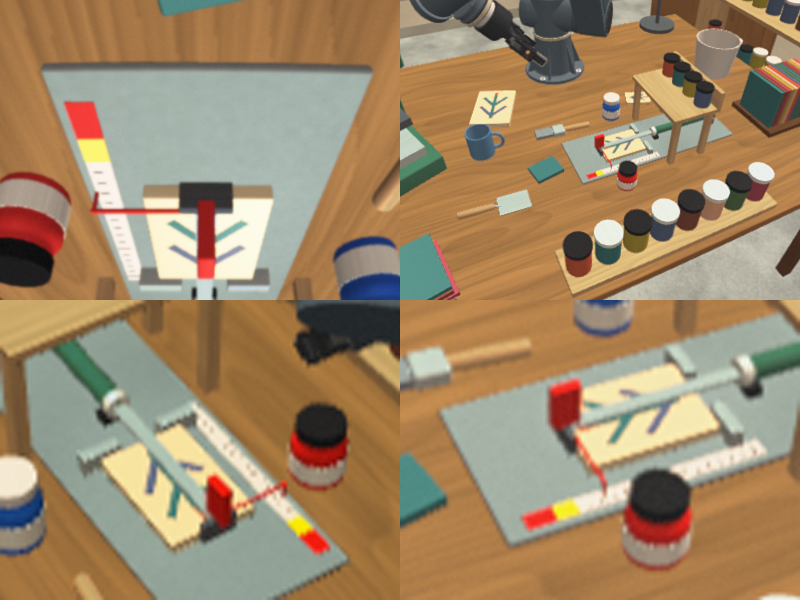

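The tile is flush against both fence blocks, the hook is down on its far edge, and nothing else has moved.

```bash
python3 -c "
from rig import arm
print(arm.hand_in())"
```

```text
the job is handed in; nothing more can be done
None
```

The tile is gauged and handed in at about 21 s of the 45 s allowed: I drew the hook to about 0.207 m (in the yellow), lowered it behind the tile and eased it back to 0.170 m; the final pictures show the tile flush on the fence, the hook down and nothing else moved.

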